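# Put the slim case back into its packed row

## Robot

A 6-joint arm with a two-finger parallel gripper is mounted at the origin on the work surface. World frame = base frame: x ahead of the robot, y to its left, z up, the work surface at z = 0. Lengths are in m, angles in rad, forces in N, time in s.
With the tool pointing down it reaches from about 0.275 to 0.85 m from the base axis. Payload 5.2 kg.
Tool frame: the origin (TCP) lies midway between the tips of the shut fingers; the grasp point (between the pads) lies 19 mm behind it; z points along the fingers, y is the line along which they close (so a half turn about z gives the same grasp; the last joint's range is limited). The gripper opens to 85 mm and grips with 20 to 120 N. Pads are 22 mm wide; open, the fingers measure 114 mm over their backs; the gripper's body (76 mm by 85 mm) begins 54 mm behind the grasp point. The pads swing forward as they close: fully open they stand 13 mm farther back than shut.
Start: joints at [-1.423, 0.259, 1.535, -0, 1.348, -0.203], TCP at [0.189, -0.517, 0.231] pointing down, gripper open.
Joint ranges: [-3.14, 3.14], [-0.91, 2.08], [0.19, 2.58], [-1.22, 4.36], [0.22, 2.71], [-3.12, 3.12]. Speed limits (rad/s): [2.57, 2.57, 3.14, 3.14, 3.14, 3.14].

## Interface

Orientations are given as [roll, pitch, yaw] about the fixed x, y, z axes, in that order (R = Rz(yaw) Ry(pitch) Rx(roll)).
In Python, from workcell import state, capture, calibration, sign_off gives the robot as it stands.
- The arm moves only by the shell command python3 -m jog 'ROWS' [FORCE]. ROWS is JSON, one flat list of numbers, 5 for each row, row after row: the finger opening in mm, from 0 to 85.4, then the shift along the tool's x, y, z in units of 50 mm (1.0 is 50 mm), then the turn about the tool's z in units of 6 degrees (1.0 is 6 degrees). In form: [jaw, dx, dy, dz, turn, jaw, dx, dy, dz, turn, ...]. A call has 1 to 5 rows; each row shifts and turns the commanded pose from where the row before left it, along the tool's axes as they then stand; what a row does not reach is not made up. A row lasts 1/10 s, in which the tool goes at most 50 mm and 8.59 degrees, less where a joint would pass 70% of its speed; a pose out of reach is approached as far as the arm can. A call is refused whole if a number of a shift passes 1 or a number of a turn 1, either way. A call with a gripper value outside its range is refused whole. The fingers move at their own pace and stop on an object; FORCE is the grip in N (left out, the last holds). Time passes only in rows, so rows that do not move let the fingers close. It gives the time, the measured TCP pose, the force, the opening and the grip force at its end, in the units of the state.
- state(): the state, without advancing time (a new reading comes with each control period).
- capture(name): name is "scene" or "top" or "wrist"; returns (picture, depth): 400x640x3 uint8, red, green, blue; 400x640 float32, m along the optical axis (not along the pixel's ray), 0 where there is no reading.
- calibration(name): a dict with "intrinsics" (3x3 intrinsics, pixels), "extrinsics" (4x4, takes a point from world to camera coordinates). Camera axes: x right, y up, looking along -z (the intrinsics and any distortion apply to the point x, -y, -z); pixel columns grow to the right and rows downward; lengths in m; the calibration is good to about 2 mm. A picture is of the moment at which its call begins: read the wrist's pose just before it. calibration takes no time and is no camera call; for the wrist camera it gives the pose at the moment of the call.
- sign_off(): hands the job in; it is judged then, once.
The state is a dict: "clock": time; "qpos": joint angles; "dq": joint speeds; "tau": joint torques, N m; "tcp_pos": TCP position; "ee_rot": TCP orientation; "wrist_force": force on the tool from outside, world axes, zero at the start; "wrist_torque": the same for the moment, N m; "gripper_width": opening from 0.0 (shut) to 1.0 (fully open); "grasp_force": force on a finger pad.
Only numpy, scipy, OpenCV 4.12 (cv2) and the standard library are available. Lean on these libraries where they do the work, as an engineer would, in place of code of your own. Each camera call takes 0.05 s, during which the arm holds its last target. There are 200 camera calls.

## Task

Put the loose slim case with the handle back into the rack, handle up, in the narrow gap of the row between the third and fourth case: ease it in from above so that the neighbours are nudged apart, press it fully home on the rack floor with a steady push of about 18 N, and leave it standing in line with the others. Do not force it or drop it, topple none of the row (all the cases must be left standing upright in the rack), and do not disturb the thick case, the socket or the nut on the bench.

Things in the scene. Friction and masses are not known exactly. Their poses are not given: they have to be found in the camera images.
- case_mid (a point): the loose slim grey case, upright on the bench, about 250 g: body 100 (x) x 24 (y) x 70 high, long edges at foot and top bevelled (4 off the side over 10 of height: foot 16 wide). Arch handle on top 50 (x) x 16 (y) x 40 high; grip it across its 50 mm, 26 to 30 above the body. Point: its centre, 55 above the underside; case's axes, z up
- rack: fixed plain steel rack: floor plate 124 (x) x 200 (y), its top, where cases stand, 8 above the origin; lips 20 high along both long sides, inside faces at x = +-54; fixed end wall 66 high, inner face at y = +80. Origin under the floor plate, level with the bench or let into it by up to 5; z up. The row runs along y, cases lie along x. From +y: end wall, row_a, b, c, narrow gap, row_d, e, bookend
- row_a: one of five loose cases upright in the rack, each like the body of the slim case (same size and bevels) but with a plain flat top without handle; origin: centre of its underside; x along its length, z up. Next to the fixed end wall
- row_b: one of five loose cases upright in the rack, each like the body of the slim case (same size and bevels) but with a plain flat top without handle; origin: centre of its underside; x along its length, z up. Second from the end wall
- row_c: one of five loose cases upright in the rack, each like the body of the slim case (same size and bevels) but with a plain flat top without handle; origin: centre of its underside; x along its length, z up. Third; bounds the gap (11 to 13 mm wide, too narrow for a case) on its +y side. Between end wall and row_c there are 1.5 to 3.7 mm of play in all; beyond that this side does not give
- row_d: one of five loose cases upright in the rack, each like the body of the slim case (same size and bevels) but with a plain flat top without handle; origin: centre of its underside; x along its length, z up. Bounds the gap on its -y side; it and row_e can be pushed to -y with the bookend
- row_e: one of five loose cases upright in the rack, each like the body of the slim case (same size and bevels) but with a plain flat top without handle; origin: centre of its underside; x along its length, z up. Last, next to the sliding bookend
- bookend (a joint): sprung aluminium bookend plate 100 wide, top 66 above the rack's origin, sliding along the rack. Value 0 (at rest, 0.5 to 6 mm clear of row_e): face at y = -58.5 in the rack's frame; grows (m) as pushed to -y, up to 0.024, against a spring of about 0.6 N per mm. The row must push it back 5.5 mm to make room: six cases need 144 mm
- fat_case_mid (a point): bystander: a thicker case, like the slim one but 50 thick, standing on the bench; it does not belong in the rack. Point: its centre, 55 above the bench
- socket: bystander: steel socket, 26 across, 45 high, standing; origin at the centre of its underside
- nut: bystander: steel flange nut 40 across, 14 high; origin at the centre of its underside
Things that resemble listed ones, but are neither listed nor needed, are in the scene too. Leave any purple look-alike of the part that bears case_mid alone.

How it is judged:
On the way, in this order (a step that is already met when the one before it is completed fails the run):
1. the case is picked up from the bench (height (world z) of case_mid above 0.075 m), for 0.1 s.
2. its foot has entered the gap between row_c and row_d, over 12 mm below their tops (x of case_mid in the frame of rack between -0.008 and 0.008 m and y of case_mid in the frame of row_c below -0.018 m and y of case_mid in the frame of row_d above 0.018 m and z of case_mid in the frame of rack below 0.121 m), for 0.1 s.
3. it is pressed home: at the rack floor and bearing on it with over 14 N (x of case_mid in the frame of rack between -0.008 and 0.008 m and y of case_mid in the frame of row_c below -0.018 m and y of case_mid in the frame of row_d above 0.018 m and z of case_mid in the frame of rack below 0.0655 m and contact force between case and rack above 14 N), for 0.3 s.
At the end, for the whole second after the job is handed in: The slim case stands released, at rest between row_c and row_d, underside within 2.5 mm of the rack floor, its length within 0.06 rad of the rack's x and 8 mm of its middle line; all row cases stand on the floor (2.5 mm), within 9 mm of that line; all upright within 0.05 rad (x of case_mid in the frame of rack between -0.008 and 0.008 m and y of case_mid in the frame of row_c below -0.018 m and y of case_mid in the frame of row_d above 0.018 m and z of case_mid in the frame of rack between 0.06 and 0.0655 m and angle between the x axis of case_mid and the x axis of rack, either way round below 0.06 rad and angle between each of case_mid, row_a, row_b, row_c, row_d, row_e's own z axis and vertical below 0.05 rad and linear speed of case below 0.01 m/s and z of each of row_a, row_b, row_c, row_d, row_e in the frame of rack below 0.0105 m and x of row_a in the frame of rack between -0.009 and 0.009 m and x of row_b in the frame of rack between -0.009 and 0.009 m and x of row_c in the frame of rack between -0.009 and 0.009 m and x of row_d in the frame of rack between -0.009 and 0.009 m and x of row_e in the frame of rack between -0.009 and 0.009 m and contact force between case and the fingers below 0.1 N); the robot touches nothing.
It fails at once if one of the cases in the row is toppled (leans over 0.3 rad) (angle between any of row_a, row_b, row_c, row_d, row_e's own z axis and vertical above 0.3 rad).
It fails at once if the case is forced: pressed against a neighbour with over 15 N (contact force between case and row_c above 15 N or contact force between case and row_d above 15 N).
It fails at once if the case is dropped or rammed onto the rack: over 25 N between them (contact force between case and rack above 25 N).
It fails at once if the thick case, the socket or the nut is moved by over 20 mm (distance of any of fat_case_mid, socket, nut from where it was at the start of the episode above 0.02 m).
It also fails if it takes over 72 s, if anything falls off the work surface, if the arm or the gripper's body presses on something with over 40 N, if the wrist force passes 120 N, or if a joint passes its speed limit or range.

## Working session

There is one attempt and no reset: what is moved stays moved. The work goes in short steps, Python scripts to look and compute and a shell command to move; the robot and the scene stay as the last step left them, time stands still between calls to the robot, and variables do not carry over. Pictures are saved under pics/ and viewed, at most 10 in all, crops included, and the job is handed in when it is done.

```bash
mkdir -p pics; ls
python3 - <<'E'
from workcell import state,capture,calibration
import cv2,numpy as np
s=state();print(s)
for n in("scene","top"):
    p,d=capture(n);cv2.imwrite(f"pics/{n}0.png",p[...,::-1]);np.savez(f"pics/{n}0.npz",p=p,d=d,**calibration(n))
    print(calibration(n))
E
```

```text
pics
{'clock': 0.0, 'qpos': array([-1.42282537e+00,  2.59335472e-01,  1.53607909e+00,  2.14598798e-05,
        1.34798139e+00, -2.02827878e-01]), 'dq': array([-0.00050402,  0.0015824 ,  0.0012342 ,  0.0005271 ,  0.00166518,
       -0.00111452]), 'tau': array([ 7.85036009e-04, -4.46029830e+01, -2.90569264e+01, -1.42968229e-04,
        1.18650161e-02, -9.28946946e-06]), 'tcp_pos': array([ 0.18894338, -0.5159766 ,  0.23048034]), 'ee_rot': array([-3.13983054e+00, -3.83747965e-04,  3.50793736e-01]), 'wrist_force': array([-0.44508009,  1.27354749,  0.29176191]), 'wrist_torque': array([-0.01880565, -0.01518279,  0.00530374]), 'grasp_force': 0.0, 'gripper_width': 1.0013279314628982}
{'intrinsics': array([[386.35932002,   0.        , 319.57136028],
       [  0.        , 386.35932002, 199.60483694],
       [  0.        ,   0.        ,   1.        ]]), 'extrinsics': array([[-0.77358738,  0.63335869, -0.02047788,  0.45920482],
       [-0.35770807, -0.40977566,  0.83912386,  0.10776003],
       [ 0.52307505,  0.65646073,  0.54355479, -1.03608107],
       [ 0.        ,  0.        ,  0.        ,  1.        ]])}
{'intrinsics': array([[432.63954107,   0.        , 318.52586248],
       [  0.        , 432.63954107, 199.48525511],
       [  0.        ,   0.        ,   1.        ]]), 'extrinsics': array([[-8.50922304e-03, -9.99961818e-01, -1.98878704e-03,
        -1.09891448e-01],
       [ 9.82867751e-01, -8.72992053e-03,  1.84105328e-01,
        -5.00638005e-01],
       [-1.84115660e-01, -3.88121347e-04,  9.82904509e-01,
        -9.55563606e-01],
       [ 0.00000000e+00,  0.00000000e+00,  0.00000000e+00,
         1.00000000e+00]])}
```

View pics/scene0.png

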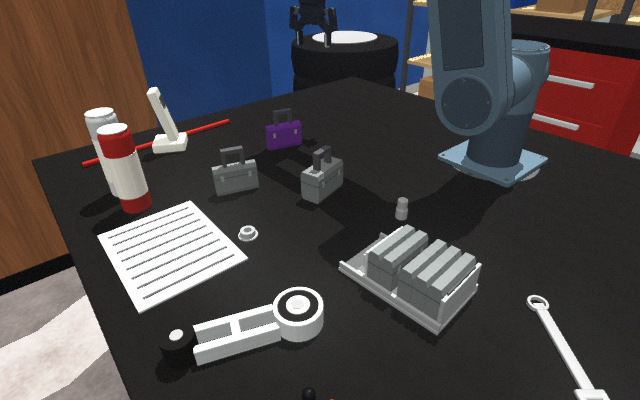

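View pics/top0.png

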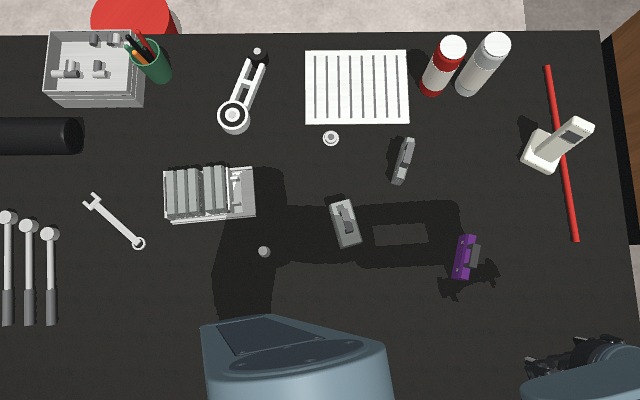

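The top view shows the rack at px (163–255, 165–222), with a,b,c on the left, the gap at about 203, then d,e and the bookend. The slim case is at (403,160), the thick one at (345,222), the nut at (331,138), the socket at (264,252) and the purple look-alike at (464,257).

```bash
cat > h.py <<'E'
import numpy as np,cv2
from workcell import *
def cloud(d,K,E):
    v,u=np.mgrid[:d.shape[0],:d.shape[1]]
    c=np.stack([(u-K[0,2])/K[0,0]*d,-(v-K[1,2])/K[1,1]*d,-d],-1)
    w=(c-E[:3,3])@E[:3,:3]
    w[d<=0]=np.nan
    return w
def grab(n):
    c=calibration(n);p,d=capture(n);return p,cloud(d,c['intrinsics'],c['extrinsics']),c
def rect(w,z0,z1,box):
    m=(w[...,2]>z0)&(w[...,2]<z1)&(w[...,0]>box[0])&(w[...,0]<box[1])&(w[...,1]>box[2])&(w[...,1]<box[3])
    q=w[m]; r=cv2.minAreaRect(q[:,:2].astype(np.float32)); return len(q),q.mean(0),r
E
python3 - <<'E'
from h import *
for n in("scene","top"):
    f=np.load(f"pics/{n}0.npz");w=cloud(f['d'],f['intrinsics'],f['extrinsics'])
    if n=="top":
        for nm,u,v in[("slim",403,160),("fat",345,222),("nut",331,138),("sock",264,250),("rackL",185,190),("c",208,190),("book",235,190),("bench",280,150)]:print(nm,w[v,u].round(3))
        c=w[160,403]
    b=(c[0]-.08,c[0]+.08,c[1]-.05,c[1]+.05) if n=="top" else None
    if n=="scene":
        f2=np.load("pics/top0.npz");c=cloud(f2['d'],f2['intrinsics'],f2['extrinsics'])[160,403];b=(c[0]-.08,c[0]+.08,c[1]-.06,c[1]+.06)
    for z in((.03,.066),(.066,.075),(.08,.102),(.102,.12)):
        try:print(n,z,rect(w,*z,b))
        except Exception as e:print(n,z,'none')
    rb=(.45,.75,.05,.35) 
    for z in((.05,.07),(.07,.09),(.012,.03)):
        try:print('rack',z,rect(w,*z,rb))
        except Exception as e:print('none')
E
```

```text
scene (0.03, 0.066) (628, array([ 0.59874874, -0.30168378,  0.0485921 ]), ((0.5992416143417358, -0.3017394244670868), (0.02386094443500042, 0.10215980559587479), 61.58290481567383))
scene (0.066, 0.075) (221, array([ 0.59580859, -0.30838527,  0.06966758]), ((0.5944530963897705, -0.31101685762405396), (0.023734785616397858, 0.09931735694408417), 73.1059799194336))
scene (0.08, 0.102) (79, array([ 0.59771398, -0.30665792,  0.09164528]), ((0.5942025780677795, -0.31075766682624817), (0.018732277676463127, 0.050149109214544296), 71.88002014160156))
scene (0.102, 0.12) (145, array([ 0.59514069, -0.30814659,  0.10800558]), ((0.5939763188362122, -0.3117600977420807), (0.02134101092815399, 0.05029892176389694), 75.49446868896484))
rack (0.05, 0.07) (1971, array([0.54006151, 0.18921266, 0.06215446]), ((0.5215479731559753, 0.16868823766708374), (0.11049827933311462, 0.1503111720085144), 5.198090076446533))
rack (0.07, 0.09) (3080, array([0.52575394, 0.17692065, 0.07510909]), ((0.5222001075744629, 0.17011776566505432), (0.10447502881288528, 0.13058024644851685), 5.883758544921875))
rack (0.012, 
[... 930 characters left out ...]
, 0.12) (172, array([ 0.59128827, -0.31377691,  0.1091394 ]), ((0.5918309688568115, -0.3142234683036804), (0.01624942198395729, 0.050399575382471085), 72.4339370727539))
rack (0.05, 0.07) (897, array([0.51588778, 0.16013799, 0.06340651]), ((0.5185250639915466, 0.1664682775735855), (0.10988785326480865, 0.1502252072095871), 4.9569292068481445))
rack (0.07, 0.09) (1891, array([0.51968026, 0.16712504, 0.07437989]), ((0.5204272270202637, 0.1663012057542801), (0.10095451027154922, 0.13081318140029907), 5.880655765533447))
rack (0.012, 0.03) (626, array([0.53714186, 0.12235574, 0.01934741]), ((0.6042330861091614, 0.1981951892375946), (0.29914402961730957, 0.29376304149627686), 1.5792584419250488))
```

```bash
python3 -m jog '[85,1,-0.1,0,0,85,1,-0.1,0,0,85,1,-0.1,0,0,85,1,-0.1,0,0,85,1,-0.1,0,0]' 40; python3 -m jog '[85,1,-0.1,0,0,85,1,-0.1,0,0,85,1,-0.1,0,0,85,1,-0.2,0,0,85,0,0,0,-1]' | tail -3;python3 -m jog '[85,0,0,0,-1,85,0,0,0,-1,85,0,0,0,-1,85,0,0,0,-1,85,0,0,0,-1]'|tail -3; python3 -m jog '[85,0,0,0,-1,85,0,0,0,-1,85,0,0,0,-0.8,85,0,0,0,0,85,0,0,0,0]'
python3 - <<'E'
from h import *
s=state();print(s['clock'],s['tcp_pos'],s['ee_rot'],s['wrist_force'])
p,w,c=grab("wrist");cv2.imwrite("pics/w1.png",p[...,::-1])
E=c['extrinsics'];print('cam',(-E[:3,:3].T@E[:3,3]).round(3),E[2,:3].round(2))
tc=s['tcp_pos'];b=(.5,.7,-.4,-.22)
for z in((.066,.075),(.1,.12)):
    try:print(z,rect(w,*z,b))
    except Exception as e:print('none',e)
# row from the top camera
f=np.load("pics/top0.npz");w=cloud(f['d'],f['intrinsics'],f['extrinsics'])
a=np.radians(5.7);ex=np.array([np.cos(a),np.sin(a)]);ey=np.array([-ex[1],ex[0]]);o=np.array([.52,.165])
q=(w[...,:2]-o)@np.c_[ex,ey];m=(w[...,2]>.07)&(w[...,2]<.09)&(abs(q[...,0])<.045)&(abs(q[...,1])<.12)
h,e=np.histogram(q[m][:,1],bins=np.arange(-.08,.081,.002))
print([(round(x*1000),int(n)) for x,n in zip(e,h)])
E
```

```text
clock: 0.6
tcp_pos: [0.4155, -0.4064, 0.231]
ee_rot: [-3.141, 0.0, 0.35]
wrist_force: [-0.4, -1.5, 0.1]
gripper_width: 0.996
grasp_force: 0.0
wrist_force: [0.2, -1.3, -0.9]
gripper_width: 0.998
grasp_force: 0.0
wrist_force: [-0.4, 0.3, 0.1]
gripper_width: 0.997
grasp_force: 0.0
clock: 2.1
tcp_pos: [0.5917, -0.3162, 0.2309]
ee_rot: [-3.141, -0.0, 1.27]
wrist_force: [-0.5, 0.3, -0.9]
gripper_width: 0.999
grasp_force: 0.0
2.1 [ 0.59167726 -0.31616115  0.23085473] [-3.14082852e+00 -3.23721123e-04  1.27002970e+00] [-0.48171937  0.26675204 -0.90950097]
cam [ 0.615 -0.24   0.372] [0.09 0.29 0.95]
(0.066, 0.075) (1161, array([ 0.59367616, -0.31017081,  0.06797848]), ((0.5932217836380005, -0.31134337186813354), (0.0180160254240036, 0.10007640719413757), 72.71182250976562))
(0.1, 0.12) (1162, array([ 0.5931326 , -0.31134863,  0.10755912]), ((0.592906653881073, -0.3120351731777191), (0.016081292182207108, 0.05002127215266228), 72.70069885253906))
[(-80, 0), (-78, 0), (-76, 0), (-74, 0), (-72, 0), (-70, 0), (-68, 0), (-66, 1), (-64, 30), (-62, 35), (-60, 39), (-58, 32), (-56, 32), (-54, 38), (-52, 36), (-50, 30), (-48, 37), (-46, 25), (-44, 7), (-42, 0), (-40, 10), (-38, 38), (-36, 38), (-34, 30), (-32, 39), (-30, 31), (-28, 37), (-26, 31), (-24, 36), (-22, 28), (-20, 10), (-18, 0), (-16, 0), (-14, 0), (-12, 0), (-10, 0), (-8, 0), (-6, 0), (-4, 17), (-2, 42), (0, 33), (2, 39), (4, 36), (6, 28), (8, 38), (10, 35), (12, 35), (14, 26), (16, 6), (18, 0), (20, 7), (22, 42), (24, 35), (26, 39), (28, 36), (30, 30), (32, 36), (34, 35), (36, 34), (38, 35), (40, 11), (42, 0), (44, 5), (46, 38), (48, 41), (50, 36), (52, 33), (54, 35), (56, 36), (58, 37), (60, 30), (62, 34), (64, 20), (66, 3), (68, 0), (70, 0), (72, 0), (74, 0), (76, 0), (78, 0)]
```

View pics/w1.png

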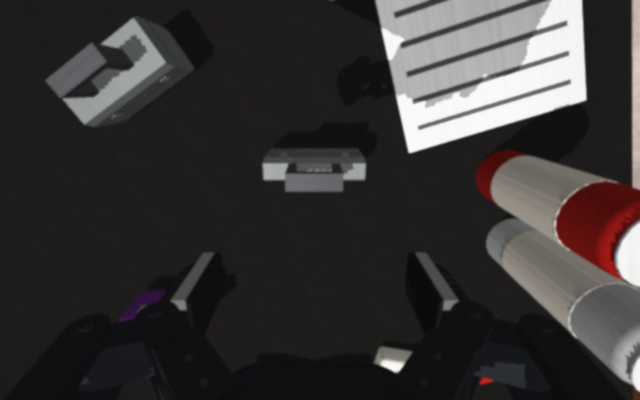

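The wrist view shows the slim case at (315,170), aligned with the fingers, 4 mm further along tool x. I'll go down now.

```bash
python3 -m jog '[85,0.08,0,0.8,0,85,0,0,0.8,0,85,0,0,0.8,0,85,0,0,0.5,0,85,0,0,0.2,0]'; python3 -m jog '[85,0,0,0.02,0,44,0,0,0,0,44,0,0,0,0,44,0,0,0,0,44,0,0,0,0]' 50; python3 -m jog '[44,0,0,0,0,44,0,0,0,0]'
```

```text
clock: 2.65
tcp_pos: [0.5912, -0.3111, 0.0727]
ee_rot: [-3.136, -0.002, 1.271]
wrist_force: [-0.0, 0.3, -0.2]
gripper_width: 0.999
grasp_force: 0.0
clock: 3.15
tcp_pos: [0.5941, -0.3133, 0.0776]
ee_rot: [3.138, 0.001, 1.272]
wrist_force: [0.1, -0.1, 7.2]
gripper_width: 0.575
grasp_force: 53.5
clock: 3.35
tcp_pos: [0.5941, -0.3134, 0.0776]
ee_rot: [3.138, 0.001, 1.272]
wrist_force: [-0.5, -0.6, 7.1]
gripper_width: 0.579
grasp_force: 53.5
```

```bash
python3 -m jog '[44,0,0,-0.1,0,44,0,0,-0.2,0,44,0,0,-0.4,0,44,0,0,-0.6,0,44,0,0,-0.8,0]' 80; python3 -m jog '[44,0.3,-0.2,-0.7,0,44,0.6,-0.35,-0.4,0,44,0.8,-0.4,0,0,44,0.9,-0.45,0,0,44,0.9,-0.45,0,0]'|tail -1; python3 -m jog '[44,0.9,-0.45,0,0,44,0.9,-0.45,0,0,44,0.9,-0.45,0,0,44,0.6,-0.4,0,0,44,0.3,-0.2,0,0]'; python3 -m jog '[44,0.1,0,0,-0.9,44,0,0,0,-1,44,0,0,0,-1,44,0,0,0,-0.85,44,0,0,0,0]'
python3 - <<'E'
from h import *
s=state();print(s['tcp_pos'],s['ee_rot'],s['wrist_force'])
p,w,c=grab("wrist");cv2.imwrite("pics/w2.png",p[...,::-1]);np.savez("pics/w2.npz",w=w,p=p)
E
```

```text
clock: 3.85
tcp_pos: [0.5917, -0.3115, 0.1794]
ee_rot: [-3.137, -0.002, 1.272]
wrist_force: [1.3, -0.6, -1.7]
gripper_width: 0.573
grasp_force: 83.0
grasp_force: 83.3
clock: 4.85
tcp_pos: [0.5144, 0.0844, 0.2358]
ee_rot: [-3.141, -0.001, 1.275]
wrist_force: [1.0, -0.3, -3.4]
gripper_width: 0.566
grasp_force: 83.2
clock: 5.35
tcp_pos: [0.5172, 0.0861, 0.2357]
ee_rot: [-3.142, -0.0, 1.666]
wrist_force: [-0.5, 0.3, -1.6]
gripper_width: 0.573
grasp_force: 83.2
[0.51719369 0.08607327 0.23566461] [-3.14152111e+00 -6.22860867e-05  1.66590036e+00] [-0.54139759  0.25656022 -1.58122494]
```

View pics/w2.png

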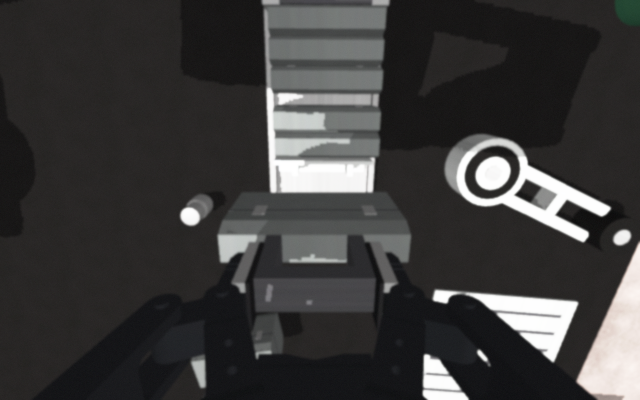

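The held case shows at (315,215), and the gap lies across (275–380, 97), with d and e below it and c, b, a above. I'll measure the case and the gap in the same picture.

Run:
```python
from h import *
w=np.load("pics/w2.npz")['w']
n,mu,r=rect(w,.06,.09,(.4,.64,.09,.3));print('row',n,mu,r)
ang=[]
g=[];
m=(w[...,2]>.06)&(w[...,2]<.09)&(w[...,1]>.05)&(w[...,1]<.3)&(abs(w[...,0]-.52)<.08)
q=w[m]
top=np.percentile(q[:,2],[50,90]);print('top z',top)
# flat tops only
m=(abs(w[...,2]-top[0])<.003)&(w[...,1]>.05)&(w[...,1]<.3)&(abs(w[...,0]-.52)<.08)
k,lab,st,ce=cv2.connectedComponentsWithStats(m.astype(np.uint8))
for i in range(1,k):
    if st[i,4]>300: print(st[i],cv2.minAreaRect(w[lab==i][:,:2].astype(np.float32)),w[lab==i].mean(0).round(4))
a=np.radians(5.7);ex=np.array([np.cos(a),np.sin(a)]);ey=np.array([-ex[1],ex[0]]);o=np.array([.52,.165])
Q=(w[...,:2]-o)@np.c_[ex,ey]
mm=(w[...,2]>.06)&(w[...,2]<.1)&(abs(Q[...,0])<.045)&(abs(Q[...,1]+.012)<.02)
for lo in range(-24,4): 
    t=mm&(abs(Q[...,1]*1000-lo-.5)<.5); print(lo,int(t.sum()),(np.median(w[t][:,2])*1000).round(1) if t.sum() else '',end=' | ')
print()
# held case
m=(w[...,2]>.14)&(w[...,2]<.26)&(w[...,1]>.03)&(w[...,1]<.15)&(abs(w[...,0]-.517)<.06)
z=w[m][:,2];h,e=np.histogram(z,np.arange(.14,.28,.004));print([(round(x,3),int(y)) for x,y in zip(e,h) if y])
for z in((.222,.231),(.215,.222),(.26,.275)):
    try:print(z,rect(w,*z,(.45,.59,.03,.15)))
    except Exception:print(z,'none')
```

```text
row 16394 [0.52002857 0.17534259 0.07174082] ((0.5200272798538208, 0.16717393696308136), (0.10930509120225906, 0.145843505859375), 5.478642463684082)
top z [0.07344763 0.07468555]
[ 268    5  119   27 2889] ((0.5151746273040771, 0.22354546189308167), (0.10034500062465668, 0.019797367975115776), 4.91793155670166) [0.5151 0.2235 0.0737]
[ 269   37  116   26 2662] ((0.5171324610710144, 0.1992913782596588), (0.10004926472902298, 0.01954045705497265), 4.7868242263793945) [0.5172 0.1993 0.0737]
[ 271   68  112   24 2458] ((0.5201748609542847, 0.17450711131095886), (0.09984710812568665, 0.019601723179221153), 5.432212829589844) [0.5201 0.1749 0.0737]
[ 273  109  108   22 2178] ((0.5238364934921265, 0.1393527090549469), (0.09971076250076294, 0.019347378984093666), 5.406309127807617) [0.5236 0.1397 0.0737]
[ 274  135  106   21 2042] ((0.5265622138977051, 0.11552102863788605), (0.10015874356031418, 0.01933460496366024), 5.44169282913208) [0.5265 0.1155 0.0737]
-24 106 74.0 | -23 96 73.9 | -22 96 74.1 | -21 97 73.9 | -20 98 73.8 | -19 118 73.9 | -18 142 72.9 | -17 124 70.3 | -16 96 68.1 | -15 1
[... 644 characters left out ...]
loat64(0.232), 152), (np.float64(0.236), 173), (np.float64(0.24), 280), (np.float64(0.244), 385), (np.float64(0.248), 437), (np.float64(0.252), 450), (np.float64(0.256), 777)]
(0.222, 0.231) (4580, array([0.51708204, 0.08952971, 0.22558063]), ((0.5174025893211365, 0.08718833327293396), (0.10052060335874557, 0.01936929114162922), 4.972171783447266))
(0.215, 0.222) (1747, array([0.51646611, 0.09713625, 0.21876043]), ((0.5165203809738159, 0.09693558514118195), (0.1003868579864502, 0.004455518908798695), 5.5463056564331055))
(0.26, 0.275) (6964, array([0.51711748, 0.08915757, 0.26646815]), ((0.5173970460891724, 0.0867065042257309), (0.07635637372732162, 0.023754404857754707), 5.342921257019043))
```

```bash
python3 -m jog '[44,0.3,0.05,0,0,44,0.5,0.08,0,0,44,0.4,0.06,0,0,44,0.18,0.03,0,0,44,0,0,0,0]'
python3 - <<'E'
from h import *
s=state();print(s['tcp_pos'],s['ee_rot'],s['wrist_force'])
w=np.load("pics/w2.npz")['w']
a=np.radians(5.4);ex=np.array([np.cos(a),np.sin(a)]);ey=np.array([-ex[1],ex[0]]);o=np.array([.522,.157])
Q=(w[...,:2]-o)@np.c_[ex,ey]
for lo,hi in((-.065,-.045),(.0,.02),(.05,.07)):
  for z in((.012,.027),(.065,.08)):
    m=(w[...,2]>z[0])&(w[...,2]<z[1])&(abs(Q[...,0])<.075)&(Q[...,1]>lo)&(Q[...,1]<hi)
    h,e=np.histogram(Q[m][:,0]*1000,np.arange(-70,71,2));print(lo,z,[(int(x),int(y)) for x,y in zip(e,h) if y and abs(x)>40])
E
```

```text
clock: 5.9
tcp_pos: [0.5218, 0.1571, 0.2353]
ee_rot: [-3.141, -0.0, 1.666]
wrist_force: [0.4, -1.0, -1.8]
gripper_width: 0.574
grasp_force: 83.1
[0.52175799 0.15708806 0.235265  ] [-3.14143266e+00 -2.29731735e-04  1.66623198e+00] [ 0.42923342 -1.00378622 -1.82768669]
-0.065 (0.012, 0.027) [(-62, 31), (-60, 30), (-58, 23), (-56, 1), (54, 2), (56, 2)]
-0.065 (0.065, 0.08) [(-50, 8), (-48, 14), (-46, 14), (-44, 17), (-42, 15), (42, 14), (44, 14), (46, 16), (48, 17), (50, 3)]
0.0 (0.012, 0.027) [(-62, 30), (-60, 37), (-58, 16), (-56, 6), (52, 10), (54, 10), (56, 8), (58, 2)]
0.0 (0.065, 0.08) [(-52, 2), (-50, 41), (-48, 33), (-46, 31), (-44, 33), (-42, 38), (42, 35), (44, 37), (46, 35), (48, 32)]
0.05 (0.012, 0.027) [(-62, 30), (-60, 39), (-58, 5)]
0.05 (0.065, 0.08) [(-52, 21), (-50, 54), (-48, 60), (-46, 55), (-44, 56), (-42, 59), (42, 59), (44, 56), (46, 57), (48, 34)]
```

```bash
python3 -m jog '[44,-0.03,0,0.3,0,44,0,0,0.5,0,44,0,0,0.4,0,44,0,0,0.2,0,44,0,0,0.1,0]'; python3 -m jog '[44,0,0,0,0,44,0,0,0.04,0,44,0,0,0.04,0,44,0,0,0.04,0,44,0,0,0,0]'
```

```text
clock: 6.4
tcp_pos: [0.5217, 0.1536, 0.1594]
ee_rot: [-3.14, 0.0, 1.664]
wrist_force: [0.3, 0.3, -0.9]
gripper_width: 0.571
grasp_force: 83.2
clock: 6.9
tcp_pos: [0.522, 0.1542, 0.1544]
ee_rot: [3.142, 0.0, 1.665]
wrist_force: [0.6, -0.2, -2.3]
gripper_width: 0.574
grasp_force: 83.2
```

```bash
python3 -m jog '[44,0.03,0,0,0,44,0,0,0.04,0,44,0,0,0.02,0,44,0,0,0.02,0,44,0,0,0,0]'; python3 -m jog '[44,0,0,0.02,0,44,0,0,0.02,0,44,0,0,0.02,0,44,0,0,0.02,0,44,0,0,0,0]'
```

```text
clock: 7.4
tcp_pos: [0.5218, 0.1557, 0.1501]
ee_rot: [-3.141, -0.0, 1.665]
wrist_force: [-0.4, 0.6, -2.1]
gripper_width: 0.57
grasp_force: 83.2
clock: 7.9
tcp_pos: [0.5219, 0.1556, 0.1462]
ee_rot: [-3.141, 0.0, 1.665]
wrist_force: [0.1, 0.1, -2.9]
gripper_width: 0.57
grasp_force: 83.1
```

```bash
python3 -m jog '[44,0,0,0.02,0,44,0,0,0.02,0,44,0,0,0.02,0,44,0,0,0.02,0,44,0,0,0,0]'; python3 -m jog '[44,0,0,0.02,0,44,0,0,0.02,0,44,0,0,0.02,0,44,0,0,0.02,0,44,0,0,0,0]'
python3 - <<'E'
from h import *
p,w,c=grab("wrist");cv2.imwrite("pics/w3.png",p[...,::-1])
E
```

```text
clock: 8.4
tcp_pos: [0.522, 0.1555, 0.1422]
ee_rot: [3.142, 0.0, 1.665]
wrist_force: [-0.3, 0.3, -2.4]
gripper_width: 0.572
grasp_force: 83.3
clock: 8.9
tcp_pos: [0.5225, 0.1552, 0.1387]
ee_rot: [3.14, 0.001, 1.665]
wrist_force: [0.3, -3.6, 3.9]
gripper_width: 0.571
grasp_force: 83.8
```

View pics/w3.png

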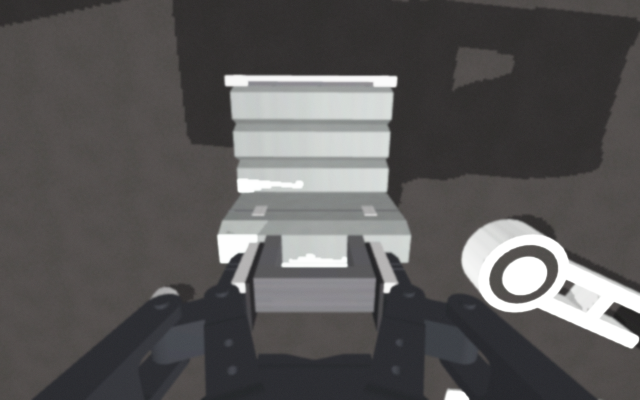

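The case is entering squarely at (315,215), and a, b and c are upright. The side force shows that c has met its stop, so I'll ease toward −y as I go down.

```bash
python3 -m jog '[44,-0.02,0,0,0,44,-0.01,0,0.02,0,44,-0.01,0,0.02,0,44,0,0,0.02,0,44,0,0,0,0]'; python3 -m jog '[44,-0.01,0,0.02,0,44,-0.01,0,0.02,0,44,0,0,0.02,0,44,0,0,0.02,0,44,0,0,0,0]'
```

```text
clock: 9.45
tcp_pos: [0.5224, 0.1536, 0.1354]
ee_rot: [3.141, 0.0, 1.665]
wrist_force: [0.2, -2.9, 4.5]
gripper_width: 0.57
grasp_force: 84.0
clock: 9.95
tcp_pos: [0.5219, 0.1528, 0.1308]
ee_rot: [-3.141, -0.0, 1.665]
wrist_force: [1.0, -0.9, -0.3]
gripper_width: 0.571
grasp_force: 83.7
```

```bash
python3 -m jog '[44,0,0,0.03,0,44,0,0,0.03,0,44,0,0,0.03,0,44,0,0,0.03,0,44,0,0,0,0]'; python3 -m jog '[44,0,0,0.04,0,44,0,0,0.04,0,44,0,0,0.04,0,44,0,0,0.04,0,44,0,0,0,0]';  python3 -m jog '[44,0,0,0.04,0,44,0,0,0.04,0,44,0,0,0.04,0,44,0,0,0.04,0,44,0,0,0,0]'
```

```text
clock: 10.45
tcp_pos: [0.5222, 0.1527, 0.1251]
ee_rot: [-3.141, -0.0, 1.665]
wrist_force: [1.1, -1.4, 0.9]
gripper_width: 0.573
grasp_force: 83.7
clock: 10.95
tcp_pos: [0.5222, 0.1526, 0.1168]
ee_rot: [-3.141, 0.0, 1.665]
wrist_force: [0.9, -1.3, -0.6]
gripper_width: 0.574
grasp_force: 83.5
clock: 11.45
tcp_pos: [0.5219, 0.1526, 0.1086]
ee_rot: [-3.141, 0.0, 1.665]
wrist_force: [0.8, -1.8, -4.2]
gripper_width: 0.573
grasp_force: 83.3
```

```bash
python3 -m jog '[44,0,0,0.04,0,44,0,0,0.04,0,44,0,0,0.04,0,44,0,0,0.04,0,44,0,0,0,0]'; python3 -m jog '[44,0,0,0.04,0,44,0,0,0.04,0,44,0,0,0.04,0,44,0,0,0.02,0,44,0,0,0,0]';  python3 -m jog '[44,0,0,0.02,0,44,0,0,0.02,0,44,0,0,0.02,0,44,0,0,0.02,0,44,0,0,0,0]'
```

```text
clock: 11.95
tcp_pos: [0.5221, 0.1527, 0.1008]
ee_rot: [-3.141, 0.0, 1.665]
wrist_force: [1.0, -1.1, -3.5]
gripper_width: 0.575
grasp_force: 83.2
clock: 12.45
tcp_pos: [0.5221, 0.1527, 0.094]
ee_rot: [-3.141, -0.0, 1.665]
wrist_force: [0.4, -2.3, -2.8]
gripper_width: 0.573
grasp_force: 83.3
clock: 12.95
tcp_pos: [0.5222, 0.1527, 0.0902]
ee_rot: [3.142, 0.0, 1.665]
wrist_force: [-0.1, -2.0, -2.4]
gripper_width: 0.576
grasp_force: 83.3
```

```bash
python3 -m jog '[44,0,0,0.02,0,44,0,0,0.02,0,44,0,0,0.02,0,44,0,0,0,0]'; python3 -m jog '[44,0,0,0.02,0,44,0,0,0.02,0,44,0,0,0.02,0,44,0,0,0,0]'; python3 -m jog '[44,0,0,0.02,0,44,0,0,0.02,0,44,0,0,0,0]'
```

```text
clock: 13.35
tcp_pos: [0.5222, 0.1527, 0.0871]
ee_rot: [-3.142, -0.0, 1.665]
wrist_force: [0.8, -2.2, -1.7]
gripper_width: 0.571
grasp_force: 83.3
clock: 13.75
tcp_pos: [0.5222, 0.1527, 0.0841]
ee_rot: [-3.141, -0.0, 1.665]
wrist_force: [0.8, -2.2, -2.1]
gripper_width: 0.572
grasp_force: 83.3
clock: 14.05
tcp_pos: [0.5222, 0.1527, 0.0837]
ee_rot: [3.141, 0.0, 1.665]
wrist_force: [-5.5, -2.4, 10.8]
gripper_width: 0.573
grasp_force: 84.8
```

```bash
python3 -m jog '[44,0,0,0.01,0,44,0,0,0,0]'
python3 - <<'E'
from h import *
print([state()['wrist_force'].round(1) for _ in range(3)])
E
```

```text
clock: 14.25
tcp_pos: [0.5223, 0.1527, 0.0837]
ee_rot: [3.141, 0.0, 1.665]
wrist_force: [-6.3, -2.7, 14.4]
gripper_width: 0.572
grasp_force: 85.2
[array([-6.3, -2.7, 14.4]), array([-6.3, -2.7, 14.4]), array([-6.3, -2.7, 14.4])]
```

```bash
python3 -m jog '[44,0,0,0.004,0,44,0,0,0,0,44,0,0,0,0,44,0,0,0,0,44,0,0,0,0]'; python3 -m jog '[44,0,0,0,0,44,0,0,0,0]'
```

```text
clock: 14.75
tcp_pos: [0.5222, 0.1527, 0.0837]
ee_rot: [3.141, 0.0, 1.665]
wrist_force: [-6.2, -1.9, 15.7]
gripper_width: 0.573
grasp_force: 85.2
clock: 14.95
tcp_pos: [0.5222, 0.1527, 0.0837]
ee_rot: [3.141, 0.0, 1.665]
wrist_force: [-6.0, -2.7, 15.9]
gripper_width: 0.568
grasp_force: 85.2
```

```bash
python3 -m jog '[44,0,0,0.004,0,44,0,0,0,0,44,0,0,0,0,44,0,0,0,0,44,0,0,0,0]'; python3 -m jog '[44,0,0,-0.02,0,44,0,0,-0.02,0,44,0,0,0,0]'; python3 -m jog '[60,0,0,0,0,75,0,0,0,0,85,0,0,0,0,85,0,0,0,0,85,0,0,0,0]' 20
```

```text
clock: 15.45
tcp_pos: [0.5222, 0.1527, 0.0837]
ee_rot: [3.14, 0.0, 1.665]
wrist_force: [-5.7, -2.0, 16.7]
gripper_width: 0.572
grasp_force: 85.3
clock: 15.75
tcp_pos: [0.5223, 0.1527, 0.0838]
ee_rot: [3.141, 0.0, 1.665]
wrist_force: [-2.3, -3.0, 4.8]
gripper_width: 0.574
grasp_force: 84.1
clock: 16.25
tcp_pos: [0.5222, 0.1528, 0.0833]
ee_rot: [-3.141, -0.0, 1.665]
wrist_force: [0.3, -0.5, 0.2]
gripper_width: 0.994
grasp_force: 0.0
```

Released. I'll rise straight up and check.

```bash
python3 -m jog '[85,0,0,-0.2,0,85,0,0,-0.4,0,85,0,0,-0.8,0,85,0,0,-0.9,0,85,0,0,-0.8,0]' >/dev/null; python3 -m jog '[85,-0.7,0,-0.4,0,85,-0.4,0,0,0,85,0,0,0,0,85,0,0,0,0]'
python3 - <<'E'
from h import *
p,w,c=grab("wrist");cv2.imwrite("pics/w4.png",p[...,::-1])
m=(abs(w[...,2]-.0737)<.003)&(w[...,1]>.03)&(w[...,1]<.3)&(abs(w[...,0]-.52)<.08)
k,lab,st,ce=cv2.connectedComponentsWithStats(m.astype(np.uint8))
for i in range(1,k):
    if st[i,4]>150: print(st[i],np.round(cv2.minAreaRect(w[lab==i][:,:2].astype(np.float32))[0],4),cv2.minAreaRect(w[lab==i][:,:2].astype(np.float32))[1:],w[lab==i].mean(0).round(4))
E
```

```text
clock: 17.15
tcp_pos: [0.5272, 0.0979, 0.2588]
ee_rot: [3.141, -0.001, 1.664]
wrist_force: [-0.7, 0.9, 0.0]
gripper_width: 0.995
grasp_force: 0.0
[ 259   24  109   24 2352] [0.5149 0.2245] ((0.10019684582948685, 0.019515100866556168), 5.277782917022705) [0.515  0.2243 0.0738]
[ 261   52  106   23 2195] [0.5171 0.2005] ((0.1000981479883194, 0.019603215157985687), 4.628976821899414) [0.5172 0.2007 0.0737]
[ 263   79  103   22 2045] [0.5201 0.1772] ((0.10004586726427078, 0.01934347115457058), 4.721728801727295) [0.5201 0.177  0.0737]
[264 105 102  20 964] [0.5228 0.1532] ((0.10000644624233246, 0.018646201118826866), 5.301425933837891) [0.5225 0.1547 0.0737]
[ 265  129   99   20 1769] [0.5245 0.1293] ((0.10015590488910675, 0.019455870613455772), 5.246400833129883) [0.5245 0.1297 0.0738]
[ 267  152   97   19 1677] [0.5275 0.1059] ((0.09997579455375671, 0.019337022677063942), 5.384843826293945) [0.5277 0.1061 0.0737]
```

View pics/w4.png

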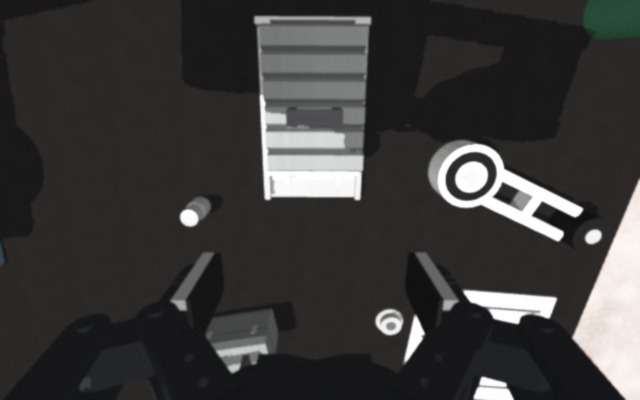

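The six cases stand in line at the same height (0.0737), with the handle at (315,117) fourth from the wall. The nut, socket and thick case haven't been touched.

```bash
python3 -c "from workcell import *;print(sign_off())"
```

```text
the job is handed in; nothing more can be done
None
```

The slim case is back in the rack between row_c and row_d, handle up, and the job is handed in at about 17 s. It was pressed home at an estimated 18–19 N (wrist reading plus the case's weight) and then released. A final picture showed all six cases level and in line, with the thick case, socket and nut apparently undisturbed; the judge's verdict was not shown.

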